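Line up the printmaker's blue inks by shade

ROBOT

A 7-joint arm with a two-finger parallel gripper is mounted at the origin on the work surface. World frame = base frame: x ahead of the robot, y to its left, z up, the work surface at z = 0. Lengths are in m, angles in rad, forces in N, time in s.
With the tool pointing down it reaches from about 0.4 to 0.875 m from the base axis. Payload 19.3 kg.
Tool frame: the origin (TCP) lies on the mounting face of the last link; the fingertips stand 173 mm ahead of it and the grasp point (between the pads) lies 155 mm ahead of it; z points along the fingers, y is the line along which they close (so a half turn about z gives the same grasp; the last joint's range is limited). The gripper opens to 85 mm and grips with 20 to 120 N. Pads are 22 mm wide; open, the fingers measure 114 mm over their backs; the gripper's body (76 mm by 85 mm) begins 54 mm behind the grasp point. The pads swing forward as they close: fully open they stand 13 mm farther back than shut.
Start: joints at [1.067, 0.521, -0.036, 1.599, 0.021, 1.021, -0.113], TCP at [0.263, -0.567, 0.405] pointing down, gripper open.
Joint ranges: [-2.91, 2.91], [-0.3, 2.13], [-1.5, 1.42], [0.17, 2.43], [-1.26, 4.41], [0.16, 1.93], [-2.52, 2.52]. Speed limits (rad/s): [1.89, 1.89, 2.39, 2.39, 3.01, 3.01, 3.01].

INTERFACE

Orientations are given as [roll, pitch, yaw] about the fixed x, y, z axes, in that order (R = Rz(yaw) Ry(pitch) Rx(roll)).
In Python, from workcell import bot, vision gives the robot as it stands.
- The arm moves only by the shell command python3 -m creep 'ROWS' [FORCE]. ROWS is JSON, a list that holds one entry, the list of rows, each a list of 7 numbers: the opening, from -1 (shut) to 1 (fully open), then the shift along the tool's x, y, z in cm, then the turn, a rotation vector about the tool's x, y, z in rad. In form: [[[grip, tx, ty, tz, rx, ry, rz], ...]]. A call has 1 to 12 rows; each row shifts and turns the commanded pose from where the row before left it, along the tool's axes as they then stand; what a row does not reach is not made up. A row lasts 1/8 s, in which the tool goes at most 62.5 mm and 10.7 degrees, less where a joint would pass 70% of its speed; a pose out of reach is approached as far as the arm can. A call with a gripper value outside its range is refused whole. The fingers move at their own pace and stop on an object; FORCE is the grip in N (left out, the last holds). Time passes only in rows, so rows that do not move let the fingers close. It gives the time, the measured TCP pose, the force, the opening and the grip force at its end, in the units of the state.
- bot.observe(): the state, without advancing time (a new reading comes with each control period).
- vision.grab_frame(name): name is "scene" or "top" or "wrist"; returns a dict with "image" (400x640x3 uint8, blue, green, red), "depth" (400x640 float32, m along the optical axis (not along the pixel's ray), 0 where there is no reading), "fovy" (degrees; the focal length in pixels is half the picture's height over the tangent of half this angle, whatever the lens; pixels are square), "cx", "cy" (the principal point, pixels), "cam_to_world" (4x4, takes a point from camera to world coordinates); the wrist camera has in their place "tool_from_camera" (4x4, takes a point from camera to tool coordinates, whose origin is the TCP and whose axes are the flange's). Camera axes: x right, y down, z forward; pixel columns grow to the right and rows downward; lengths in m; the calibration is good to about 2 mm. A picture is of the moment at which its call begins: read the wrist's pose just before it.
- bot.job_done(): hands the job in; it is judged then, once.
The state is a dict: "clock": time; "qpos": joint angles; "qd": joint speeds; "joint_efforts": joint torques, N m; "position": TCP position; "tool_rot": TCP orientation; "force": force on the tool from outside, world axes, zero at the start; "moment": the same for the moment, N m; "grip_width": finger opening in m; "finger_force": force on a finger pad.
Only numpy, scipy, OpenCV 4.12 (cv2) and the standard library are available. Lean on these libraries where they do the work, as an engineer would, in place of code of your own. Each camera call takes 0.05 s, during which the arm holds its last target. There are 200 camera calls.

TASK

Line up the four blue ink pots on the wooden board in order of shade, each standing upright and centred on its own cork mat: the palest on the end mat next to the white cup, then darker and darker to the darkest on the end mat next to the black mug. Leave the cup and the mug standing where they are.

Things in the scene. Friction and masses are not known exactly. Their poses are not given: they have to be found in the camera images.
- pot_pale: Pale blue ink pot: upright cylinder with screw lid, 50 mm diameter, 58 mm high, about 0.12 kg, starts standing on the green cutting mat (table height, z = 0); lid and body in the ink's colour with a white paper band; origin at the centre of its underside, z up the pot. Shade: the palest of the four (very pale, whitish blue).
- pot_light: Light blue ink pot: upright cylinder with screw lid, 50 mm diameter, 58 mm high, about 0.12 kg, starts standing on the green cutting mat (table height, z = 0); lid and body in the ink's colour with a white paper band; origin at the centre of its underside, z up the pot. Shade: second palest (sky blue).
- pot_mid: Mid blue ink pot: upright cylinder with screw lid, 50 mm diameter, 58 mm high, about 0.12 kg, starts standing on the green cutting mat (table height, z = 0); lid and body in the ink's colour with a white paper band; origin at the centre of its underside, z up the pot. Shade: second darkest (strong mid blue).
- pot_dark: Dark blue ink pot: upright cylinder with screw lid, 50 mm diameter, 58 mm high, about 0.12 kg, starts standing on the green cutting mat (table height, z = 0); lid and body in the ink's colour with a white paper band; origin at the centre of its underside, z up the pot. Shade: the darkest (navy, almost black).
- mat_a: Round brown cork mat, 68 mm diameter, 4 mm thick, fixed on a fixed dark wooden board (80 x 400 mm, 12 mm high) on the table, so its top is 16 mm above the table; origin at the centre of its underside, 12 mm above the table. The four mats a, b, c, d stand in this order in one straight row, 95 mm apart, running roughly along y; this is an end mat, at the row's -y end.
- mat_b: Round brown cork mat, 68 mm diameter, 4 mm thick, fixed on a fixed dark wooden board (80 x 400 mm, 12 mm high) on the table, so its top is 16 mm above the table; origin at the centre of its underside, 12 mm above the table. The four mats a, b, c, d stand in this order in one straight row, 95 mm apart, running roughly along y; this is the second from the -y end.
- mat_c: Round brown cork mat, 68 mm diameter, 4 mm thick, fixed on a fixed dark wooden board (80 x 400 mm, 12 mm high) on the table, so its top is 16 mm above the table; origin at the centre of its underside, 12 mm above the table. The four mats a, b, c, d stand in this order in one straight row, 95 mm apart, running roughly along y; this is the third from the -y end.
- mat_d: Round brown cork mat, 68 mm diameter, 4 mm thick, fixed on a fixed dark wooden board (80 x 400 mm, 12 mm high) on the table, so its top is 16 mm above the table; origin at the centre of its underside, 12 mm above the table. The four mats a, b, c, d stand in this order in one straight row, 95 mm apart, running roughly along y; this is an end mat, at the row's +y end.
- cup: White open plastic cup, 72 mm across the rim, 85 mm high, no handle. It stands loose on the table just beyond one end of the row of mats, about 122 mm from the centre of that end mat; which end differs from start to start. It must not be moved. Origin at the centre of its underside.
- mug: Black open mug, 74 mm diameter, 85 mm high, its handle pointing roughly to +x (away from the robot). It stands loose on the table just beyond one end of the row of mats, about 122 mm from the centre of that end mat; which end differs from start to start. It must not be moved. Origin at the centre of its underside.
There are look-alikes about, which are no part of the job. What is shaped like the pot_pale but orange is not meant.

How it is judged:
By the outcome, as a careful person would: the job done as asked, in the order asked, and still so for the second after the job is handed in, with the robot touching nothing.
It also fails if it takes over 88 s, if anything falls off the work surface, if the arm or the gripper's body presses on something with over 40 N, if the wrist force passes 120 N, or if a joint passes its speed limit or range.

## Working session

There is one attempt and no reset: what is moved stays moved. The work goes in short steps, Python scripts to look and compute and a shell command to move; the robot and the scene stay as the last step left them, time stands still between calls to the robot, and variables do not carry over. Pictures are saved under pics/ and viewed, at most 14 in all, crops included, and the job is handed in when it is done.

```bash
ls; mkdir -p pics; cat > h.py <<'E'
import numpy as np, cv2
from workcell import bot, vision
def grab(n,save=None):
    f=vision.grab_frame(n)
    if save: cv2.imwrite('pics/'+save,f['image'])
    f['f']=200/np.tan(np.radians(f['fovy'])/2)
    return f
def ray(f,u,v,T=None):
    T=f['cam_to_world'] if T is None else T
    T=np.array(T)
    d=T[:3,:3]@np.array([(u-f['cx'])/f['f'],(v-f['cy'])/f['f'],1]); return T[:3,3],d
def onplane(f,u,v,z,T=None):
    o,d=ray(f,u,v,T); return o+d*(z-o[2])/d[2]
E
python3 - <<'E'
from h import *
s=bot.observe(); print({k:np.round(v,3).tolist() for k,v in s.items()})
for n in('top','scene','wrist'):
    f=grab(n,n+'0.png'); print(n,f['fovy'],f['cx'],f['cy']); print(np.round(f.get('cam_to_world',f.get('tool_from_camera')),3))
    np.savez('pics/'+n+'0.npz',**f)
E
```

```text
pics
{'clock': 0.0, 'qpos': [1.067, 0.522, -0.036, 1.6, 0.021, 1.021, -0.113], 'qd': [-0.001, -0.0, -0.001, -0.002, 0.001, -0.002, 0.0], 'joint_efforts': [-0.001, -92.71, 1.98, -36.993, 0.018, 0.008, -0.0], 'position': [0.263, -0.567, 0.404], 'tool_rot': [-3.14, 0.0, 0.434], 'force': [-0.13, 1.214, 0.048], 'moment': [-0.008, 0.017, -0.011], 'finger_force': 0.0, 'grip_width': 0.085}
top 42.034595176198415 321.183922612159 199.83330102187634
[[ 0.002 -0.985  0.173  0.317]
 [-1.     0.     0.013  0.006]
 [-0.013 -0.173 -0.985  1.321]
 [ 0.     0.     0.     1.   ]]
scene 51.6887557573776 318.99378038779827 194.67935267083513
[[ 0.396  0.786 -0.475  1.007]
 [ 0.918 -0.34   0.203 -0.21 ]
 [-0.002 -0.517 -0.856  0.91 ]
 [ 0.     0.     0.     1.   ]]
wrist 70.19757615498925 321.98474430656245 195.13485257981097
[[-0.    -0.946 -0.323  0.083]
 [ 1.    -0.    -0.001  0.   ]
 [ 0.001 -0.323  0.946  0.031]
 [ 0.     0.     0.     1.   ]]
```

View pics/top0.png

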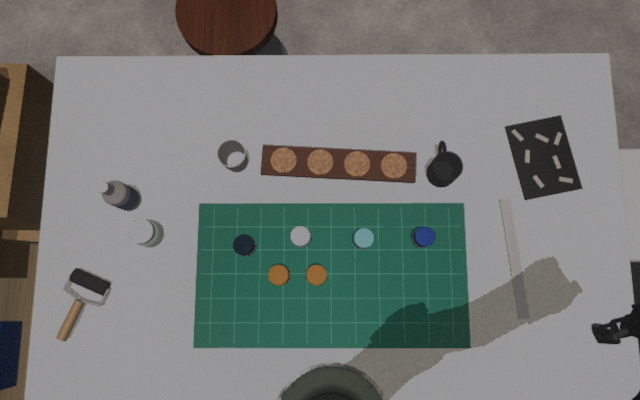

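View pics/scene0.png

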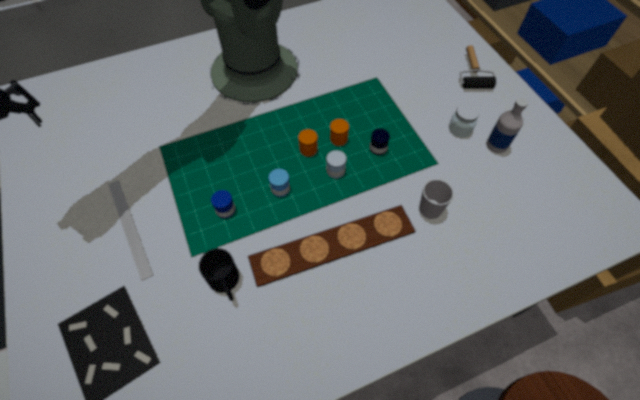

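Top view: the cup is at (233,155), left of the row (+y), and the mug at (445,168), right (-y). So pale goes to mat d (284,160), light to c (320,161), mid to b (357,163) and dark to a (394,165).

Candidates:
- Blue pots: pale (300,236), light (364,238), mid (424,237), dark (244,245).
- Look-alikes: orange pots (278,275) and (317,275), and a white jar off the cutting mat (145,232).

I choose the four blue/whitish pots on the green mat.

```bash
cat > m.py <<'E'
from h import *
F={n:dict(np.load(f'pics/{n}0.npz')) for n in('top','scene')}
im=F['top']['image']; cv2.imwrite('pics/crop.png',cv2.resize(im[140:290,215:465],None,fx=3,fy=3,interpolation=cv2.INTER_CUBIC))
seeds={'top':dict(pale=(300,235),light=(364,237),mid=(425,236),dark=(244,244),a=(394,166),b=(357,164),c=(320,162),d=(284,160)),
'scene':dict(pale=(336,158),light=(279,176),mid=(222,199),dark=(380,134),a=(276,262),b=(314,249),c=(351,236),d=(389,223))}
C={}
for n in F:
    lab=cv2.cvtColor(F[n]['image'],cv2.COLOR_BGR2LAB).astype(float)
    for k,(u,v) in seeds[n].items():
        ref=np.median(lab[v-2:v+3,u-2:u+3].reshape(-1,3),0)
        d=np.abs(lab-ref); m=((d[...,0]<(45 if len(k)==1 else 30))&(np.hypot(d[...,1],d[...,2])<(16 if len(k)==1 else 14))).astype(np.uint8)
        w=np.zeros_like(m); cv2.circle(w,(u,v),18,1,-1); m&=w
        _,L,st,ce=cv2.connectedComponentsWithStats(m)
        c=max(cv2.findContours((L==L[v,u]).astype(np.uint8),0,1)[0],key=cv2.contourArea)
        h=cv2.convexHull(c); e=cv2.fitEllipse(h)
        C[n,k]=e[0]; print(n,k,np.round(ref),np.round(e[0],1),np.round(e[1],1),round(e[2]),st[L[v,u]][:5])
for k in seeds['top']:
    (o1,d1),(o2,d2)=[ray(F[n],*C[n,k]) for n in F]
    A=np.c_[d1,-d2]; t=np.linalg.lstsq(A,o2-o1,rcond=None)[0]; p,q=o1+d1*t[0],o2+d2*t[1]
    z=.016 if len(k)==1 else .058
    print(k,'tri',np.round((p+q)/2,4),'gap',np.round(np.linalg.norm(p-q),4),*[np.round(onplane(F[n],*C[n,k],z),4) for n in F])
E
python3 m.py
```

```text
top pale [158. 128. 127.] [299.9 235.3] [19.2 19.7] 5 [291 226  19  20 306]
top light [149. 115. 123.] [363.7 237.4] [19.3 19.7] 95 [354 228  20  20 303]
top mid [ 72. 138.  94.] [424.6 236. ] [19.4 19.7] 99 [415 227  20  20 310]
top dark [ 39. 128. 119.] [244.1 245.1] [20.1 22.4] 118 [233 235  23  21 359]
top a [119. 139. 148.] [393.5 165.4] [26.  27.2] 98 [380 153  28  26 564]
top b [120. 139. 148.] [356.9 163. ] [26.2 27.9] 32 [344 150  27  27 562]
top c [121. 138. 148.] [319.9 161.3] [26.  27.3] 36 [307 148  27  27 561]
top d [117. 138. 148.] [283.  159.5] [26.5 27.4] 18 [270 146  27  27 574]
scene pale [164. 126. 123.] [336.  157.8] [14.8 18.2] 90 [327 151  19  15 219]
scene light [135. 118. 105.] [278.2 176.5] [16.1 19.6] 81 [269 169  20  16 252]
scene mid [ 49. 150.  81.] [221. 199.] [16.3 19.3] 75 [212 191  19  17 254]
scene dark [  5. 132. 115.] [379.8 138.4] [17.8 19.9] 4 [372 129  17  19 271]
scene a [119. 140. 157.] [275.1 261.7] [28.2 30.3] 67 [260 247  31  30 680]
scene b [116. 140. 157.] [313.9 248.6] [27.6 29.9] 89 [299 235  30  28 656]
scene c [117. 140. 156.] [351.3
[... 157 characters left out ...]
p 0.0009 [0.451  0.0745 0.058 ] [0.4508 0.0755 0.058 ]
light tri [ 0.446  -0.0802  0.0585] gap 0.0012 [ 0.4459 -0.0808  0.058 ] [ 0.4459 -0.0795  0.058 ]
mid tri [ 0.4499 -0.2284  0.0545] gap 0.0013 [ 0.4494 -0.2284  0.058 ] [ 0.4523 -0.2277  0.058 ]
dark tri [0.4288 0.2135 0.0429] gap 0.002 [0.4271 0.2102 0.058 ] [0.4391 0.2071 0.058 ]
a tri [ 0.6361 -0.162   0.0156] gap 0.0009 [ 0.6359 -0.1624  0.016 ] [ 0.6365 -0.1616  0.016 ]
b tri [ 0.6421 -0.0677  0.0174] gap 0.0011 [ 0.6423 -0.0683  0.016 ] [ 0.6418 -0.0669  0.016 ]
c tri [0.6468 0.0273 0.0167] gap 0.0006 [0.6468 0.027  0.016 ] [0.6466 0.0278 0.016 ]
d tri [0.652  0.1225 0.0163] gap 0.0005 [0.652  0.1223 0.016 ] [0.6519 0.1228 0.016 ]
```

View pics/crop.png

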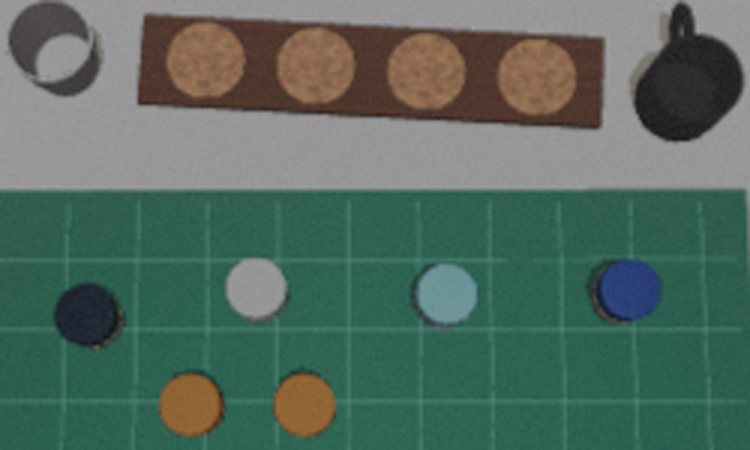

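The crop shows the four pot lids: dark (86,313), pale (256,288), light (447,294) and mid (629,289). The two orange ones are at (191,404) and (304,404). The dark mask was polluted by its shadowed side, so I'll take its lid centre from the crop, giving about (0.430, 0.2115). First I turn the wrist to yaw π/2, so the fingers close across the row.

```bash
python3 -m creep '[[[1,0,0,0,0,0,-0.1624],[1,0,0,0,0,0,-0.1624],[1,0,0,0,0,0,-0.1624],[1,0,0,0,0,0,-0.1624],[1,0,0,0,0,0,-0.1624],[1,0,0,0,0,0,-0.1624],[1,0,0,0,0,0,-0.1624]]]' 40; python3 -m creep '[[[1,3.39,1.87,1.5,0,0,0],[1,3.39,1.87,1.5,0,0,0],[1,3.39,1.87,1.5,0,0,0],[1,3.39,1.87,1.5,0,0,0],[1,3.39,1.87,1.5,0,0,0],[1,3.39,1.87,1.5,0,0,0],[1,3.39,1.87,1.5,0,0,0],[1,3.39,1.87,1.5,0,0,0],[1,3.39,1.87,1.5,0,0,0],[1,3.39,1.87,1.5,0,0,0],[1,0,0,0,0,0,0],[1,0,0,0,0,0,0]]]'
cat > w.py <<'E'
import sys; from h import *
from scipy.spatial.transform import Rotation as R
s=bot.observe(); f=grab('wrist',sys.argv[1])
T=np.eye(4);T[:3,:3]=R.from_euler('xyz',s['tool_rot']).as_matrix();T[:3,3]=s['position']
f['cam_to_world']=T@f['tool_from_camera']; np.savez('pics/'+sys.argv[1][:-4]+'.npz',**f)
print(s['clock'],np.round(s['position'],4),np.round(s['tool_rot'],3))
E
python3 w.py w1.png
```

```text
clock: 1.02
position: [0.2626, -0.5671, 0.4045]
tool_rot: [-3.141, -0.0, 1.576]
force: [-0.2, -0.0, -0.5]
grip_width: 0.0852
finger_force: 0.0
clock: 2.52
position: [0.4496, -0.2285, 0.2547]
tool_rot: [-3.141, 0.0, 1.571]
force: [-0.3, -0.1, -0.7]
grip_width: 0.0854
finger_force: 0.0
2.525 [ 0.4496 -0.2285  0.2547] [-3.141  0.     1.571]
```

View pics/w1.png

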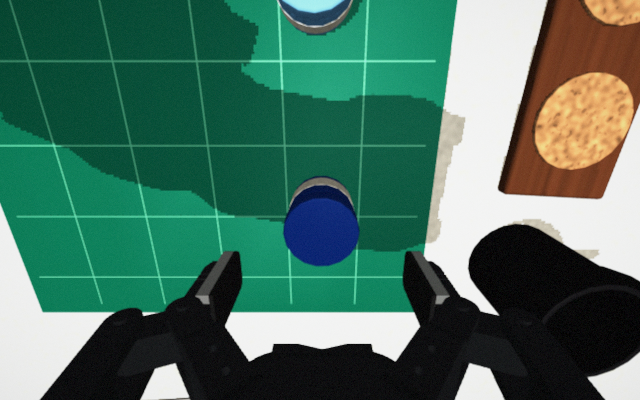

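The wrist view shows the mid lid at (321,228), midway between the fingers, with the light pot at (316,10) and mat a at (584,121). I'll check the position against this second calibration.

```bash
python3 - <<'E'
from h import *
f=dict(np.load('pics/w1.npz')); im=f['image'].astype(int)
b,g,r=im[...,0],im[...,1],im[...,2]
print(im[228,321],im[185,321],im[121,584])
hsv=cv2.cvtColor(f['image'],cv2.COLOR_BGR2HSV)
for k,m,z in(('mid',(b>g*1.8)&(b>90),.058),('a',(r>150)&(r>b*1.35)&(np.arange(640)[None]>525)&(np.arange(400)[:,None]>55),.016)):
    m=cv2.morphologyEx(m.astype(np.uint8),cv2.MORPH_CLOSE,np.ones((5,5)))
    c=max(cv2.findContours(m,0,1)[0],key=cv2.contourArea); h=cv2.convexHull(c); e=cv2.fitEllipse(h)
    P=np.array([onplane(f,*p,z) for p in h[:,0]]); ci=cv2.minEnclosingCircle(P[:,:2].astype(np.float32)*1000)
    print(k,np.round(e[0],1),np.round(e[1],1),np.round(onplane(f,*e[0],z),4),np.round(ci[0],1),round(ci[1],1))
E
```

```text
[119  41  15] [94 76 74] [103 171 231]
mid [320.8 231.4] [67.4 74.5] [ 0.4487 -0.2267  0.058 ] [ 448.8 -227.8] 24.2
a [583.8 120.5] [ 83.5 111.3] [ 0.635  -0.1605  0.016 ] [ 635.1 -162.1] 34.0
```

```bash
python3 -m creep '[[[1,0.05,0,1.7,0,0,0],[1,0,0,1.7,0,0,0],[1,0,0,1.7,0,0,0],[1,0,0,1.6,0,0,0],[1,0,0,0,0,0,0],[-1,0,0,0,0,0,0],[-1,0,0,0,0,0,0],[-1,0,0,0,0,0,0],[-1,0,0,0,0,0,0],[-1,0,0,0,0,0,0],[-1,0,0,0,0,0,0]]]' 40
```

```text
clock: 3.95
position: [0.4499, -0.2278, 0.1884]
tool_rot: [3.141, 0.001, 1.57]
force: [-0.3, 0.8, 6.4]
grip_width: 0.0495
finger_force: 40.5
```

```bash
python3 -m creep '[[[-1,0,0,-2,0,0,0],[-1,0,0,-3.2,0,0,0],[-1,0,0,-3.2,0,0,0],[-1,0,0,-3.2,0,0,0],[-1,2.29,2.74,0,0,0,0],[-1,2.29,2.74,0,0,0,0],[-1,2.29,2.74,0,0,0,0],[-1,2.29,2.74,0,0,0,0],[-1,2.29,2.74,0,0,0,0],[-1,2.29,2.74,0,0,0,0],[-1,2.29,2.74,0,0,0,0],[-1,0,0,0,0,0,0]]]'
```

```text
clock: 5.45
position: [0.6427, -0.065, 0.3038]
tool_rot: [3.141, -0.001, 1.573]
force: [-0.9, 0.3, -0.9]
grip_width: 0.0493
finger_force: 41.8
```

```bash
python3 w.py w2.png
```

```text
5.45 [ 0.6427 -0.065   0.3038] [ 3.141e+00 -1.000e-03  1.573e+00]
```

View pics/w2.png

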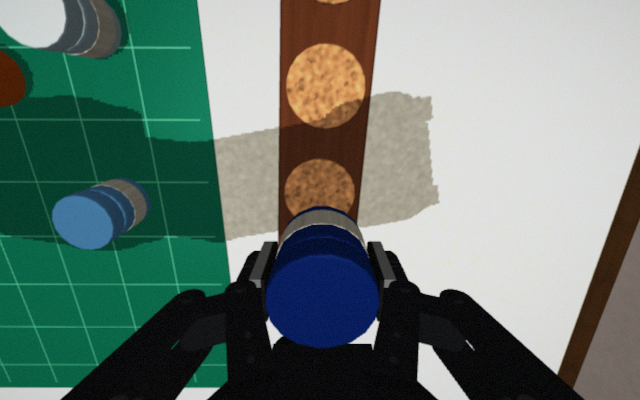

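The mid pot is held, with its lid at (322,285) between the pads. Mats c (320,187) and d (326,85) are ahead, and the light pot is at left (85,220). Next I'll measure the held pot's offset from the TCP.

```bash
cat > lid.py <<'E'
import sys; from h import *
# lid.py file u v z : circle of lid colour around seed, on plane z
n,u,v,z=sys.argv[1],int(sys.argv[2]),int(sys.argv[3]),float(sys.argv[4]); tol=float(sys.argv[5]) if len(sys.argv)>5 else 25
f=dict(np.load('pics/'+n+'.npz')); im=cv2.GaussianBlur(f['image'],(3,3),0)
m=np.zeros((402,642),np.uint8); cv2.floodFill(im,m,(u,v),0,(tol,)*3,(tol,)*3,4|(255<<8)|cv2.FLOODFILL_FIXED_RANGE|cv2.FLOODFILL_MASK_ONLY)
c=max(cv2.findContours(m[1:-1,1:-1],0,1)[0],key=cv2.contourArea); h=cv2.convexHull(c); e=cv2.fitEllipse(h)
P=np.array([onplane(f,*p,z) for p in h[:,0]])[:,:2]
A=np.c_[2*P,np.ones(len(P))]; s=np.linalg.lstsq(A,(P**2).sum(1),rcond=None)[0]
print('ellipse',np.round(e[0],1),np.round(e[1],1),'circle fit xy',np.round(s[:2],4),'r',round(float(np.sqrt(s[2]+s[0]**2+s[1]**2)),4),'ext',np.round(np.ptp(P,0),4))
E
python3 lid.py w2 322 295 .1735; python3 lid.py w2 80 225 .058 30;python3 -c "
from h import *; s=bot.observe();print(s['position'],s['qd'])"
```

```text
ellipse [321.9 300.2] [ 93.7 112.5] circle fit xy [ 0.6428 -0.0643] r 0.0239 ext [0.0478 0.0478]
ellipse [ 82.2 222.1] [48.  63.9] circle fit xy [ 0.4453 -0.0796] r 0.0239 ext [0.0475 0.0468]
[ 0.64179304 -0.06652605  0.30370194] [ 0.02748934 -0.01242003  0.0167795   0.02646623  0.00329461 -0.00276038
  0.00423625]
```

```bash
python3 -m creep '[[[-1,0,0,2,0,0,0],[-1,0,0,3,0,0,0],[-1,0,0,2.5,0,0,0],[-1,0,0,1.4,0,0,0],[-1,0,0,0.7,0,0,0],[-1,0,0,0.2,0,0,0],[-1,0,0,0,0,0,0],[-1,0,0,0,0,0,0]]]'
```

```text
clock: 6.5
position: [0.6418, -0.0674, 0.2063]
tool_rot: [3.141, 0.0, 1.571]
force: [0.2, -0.7, 0.2]
grip_width: 0.0489
finger_force: 41.8
```

```bash
python3 -m creep '[[[-1,0,0,0.1,0,0,0],[-1,0,0,0.05,0,0,0],[-1,0,0,0.03,0,0,0],[-1,0,0,0,0,0,0]]]'; python3 -m creep '[[[-0.2,0,0,0,0,0,0],[0.2,0,0,0,0,0,0],[1,0,0,0,0,0,0],[1,0,0,0,0,0,0],[1,0,0,0,0,0,0],[1,0,0,-2,0,0,0],[1,0,0,-3,0,0,0],[1,0,0,-3,0,0,0],[1,0,0,-2,0,0,0],[1,0,0,0,0,0,0]]]'
```

```text
clock: 7.0
position: [0.6416, -0.0674, 0.2045]
tool_rot: [3.141, 0.0, 1.571]
force: [-3.1, -0.0, 8.8]
grip_width: 0.0495
finger_force: 42.4
clock: 8.25
position: [0.6419, -0.0675, 0.3059]
tool_rot: [3.139, 0.0, 1.57]
force: [0.0, 0.0, -0.1]
grip_width: 0.0856
finger_force: 0.0
```

```bash
python3 w.py w3.png; python3 lid.py w3 322 280 .074; python3 lid.py w3 322 280 .058
```

```text
8.25 [ 0.6419 -0.0675  0.3059] [3.139 0.    1.57 ]
ellipse [314.9 273. ] [52.2 61.1] circle fit xy [ 0.6366 -0.1217] r 0.0251 ext [0.0496 0.049 ]
ellipse [314.9 273. ] [52.2 61.1] circle fit xy [ 0.6362 -0.1327] r 0.0271 ext [0.0535 0.0529]
```

View pics/w3.png

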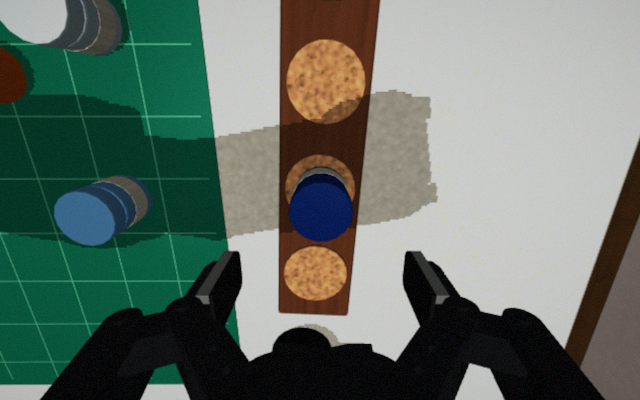

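The mid pot stands at (320,207) on its mat. The mat nearer the gripper, at (315,273), is a, and (326,80) is c. I'll check how well the pot is centred.

```bash
python3 lid.py w3 320 212 .074; python3 lid.py w3 315 273 .016 70;python3 lid.py w3 85 217 .058 30; python3 lid.py w3 30 15 .058 20
```

```text
ellipse [320.4 211.2] [58.6 63. ] circle fit xy [ 0.6414 -0.0668] r 0.024 ext [0.0481 0.0477]
ellipse [314.8 273.1] [54.5 63.5] circle fit xy [ 0.6351 -0.1615] r 0.0337 ext [0.0662 0.0669]
ellipse [ 84.1 218. ] [48.3 64. ] circle fit xy [ 0.4458 -0.079 ] r 0.024 ext [0.0478 0.0468]
ellipse [32.5  9.8] [60.3 71.3] circle fit xy [0.4516 0.0732] r 0.0219 ext [0.0454 0.0244]
```

```bash
python3 -m creep '[[[1,-0.2,-3.27,0,0,0,0],[1,-0.2,-3.27,0,0,0,0],[1,-0.2,-3.27,0,0,0,0],[1,-0.2,-3.27,0,0,0,0],[1,-0.2,-3.27,0,0,0,0],[1,-0.2,-3.27,0,0,0,0],[1,0,0,2,0,0,0],[1,0,0,3,0,0,0],[1,0,0,1,0,0,0],[1,0,0,0,0,0,0],[1,0,0,0,0,0,0]]]'; python3 w.py w4.png; python3 lid.py w4 320 212 .058
```

```text
clock: 9.68
position: [0.4456, -0.0793, 0.2445]
tool_rot: [3.141, 0.0, 1.571]
force: [-0.1, -0.0, 0.6]
grip_width: 0.0855
finger_force: 0.0
9.675 [ 0.4456 -0.0793  0.2445] [3.141 0.    1.571]
ellipse [320.8 239.7] [69.6 77.4] circle fit xy [ 0.445  -0.0792] r 0.0237 ext [0.0472 0.0471]
```

```bash
python3 -m creep '[[[1,0,0,2,0,0,0],[1,0,0,2.4,0,0,0],[1,0,0,1.2,0,0,0],[1,0,0,0,0,0,0],[-1,0,0,0,0,0,0],[-1,0,0,0,0,0,0],[-1,0,0,0,0,0,0],[-1,0,0,0,0,0,0],[-1,0,0,0,0,0,0],[-1,0,0,0,0,0,0]]]'
```

```text
clock: 10.98
position: [0.4456, -0.0794, 0.1887]
tool_rot: [3.141, 0.0, 1.57]
force: [-1.0, 0.1, 11.6]
grip_width: 0.0491
finger_force: 39.5
```

```bash
python3 -m creep '[[[-1,0,0,-2,0,0,0],[-1,0,0,-3.2,0,0,0],[-1,0,0,-3.2,0,0,0],[-1,0,0,-3.2,0,0,0],[-1,1.53,2.87,0,0,0,0],[-1,1.53,2.87,0,0,0,0],[-1,1.53,2.87,0,0,0,0],[-1,1.53,2.87,0,0,0,0],[-1,1.53,2.87,0,0,0,0],[-1,1.53,2.87,0,0,0,0],[-1,1.53,2.87,0,0,0,0],[-1,0,0,0,0,0,0]]]'; python3 w.py w5.png; python3 lid.py w5 322 295 .1735;  python3 -m creep '[[[-1,0,0,2,0,0,0],[-1,0,0,3,0,0,0],[-1,0,0,2.5,0,0,0],[-1,0,0,1.4,0,0,0],[-1,0,0,0.7,0,0,0],[-1,0,0,0.1,0,0,0],[-1,0,0,0,0,0,0],[-1,0,0,0,0,0,0]]]'
```

```text
clock: 12.48
position: [0.6473, 0.0291, 0.3039]
tool_rot: [3.141, -0.001, 1.572]
force: [-1.0, 0.6, -2.3]
grip_width: 0.0492
finger_force: 42.0
12.475 [0.6473 0.0291 0.3039] [ 3.141e+00 -1.000e-03  1.572e+00]
ellipse [321.9 299.7] [ 92.9 112.2] circle fit xy [0.6473 0.0301] r 0.0238 ext [0.0473 0.0477]
clock: 13.52
position: [0.6465, 0.0277, 0.2075]
tool_rot: [3.141, -0.0, 1.57]
force: [-0.4, 0.8, -1.2]
grip_width: 0.0492
finger_force: 42.0
```

```bash
python3 -m creep '[[[-1,-0.05,0,0.1,0,0,0],[-1,0,0,0.1,0,0,0],[-1,0,0,0.05,0,0,0],[-1,0,0,0.03,0,0,0],[-1,0,0,0,0,0,0]]]'; python3 -m creep '[[[-0.2,0,0,0,0,0,0],[0.2,0,0,0,0,0,0],[1,0,0,0,0,0,0],[1,0,0,0,0,0,0],[1,0,0,0,0,0,0],[1,0,0,-2,0,0,0],[1,0,0,-3,0,0,0],[1,0,0,-3,0,0,0],[1,0,0,-2,0,0,0],[1,0,0,0,0,0,0]]]'; python3 w.py w6.png; python3 lid.py w6 320 212 .074;python3 lid.py w6 60 212 .058 20
```

```text
clock: 14.15
position: [0.6463, 0.0272, 0.2047]
tool_rot: [3.141, 0.0, 1.57]
force: [-4.5, -1.3, 11.1]
grip_width: 0.0491
finger_force: 43.0
clock: 15.4
position: [0.6466, 0.0272, 0.3061]
tool_rot: [3.139, -0.0, 1.57]
force: [1.2, 0.0, -0.5]
grip_width: 0.0852
finger_force: 0.0
15.4 [0.6466 0.0272 0.3061] [ 3.139 -0.     1.57 ]
ellipse [320.5 211.4] [57.5 61.8] circle fit xy [0.6462 0.0277] r 0.0236 ext [0.0468 0.0469]
ellipse [106.1 218.1] [213.3 247.1] circle fit xy [0.4555 0.0087] r 0.1061 ext [0.2118 0.1736]
```

View pics/w6.png

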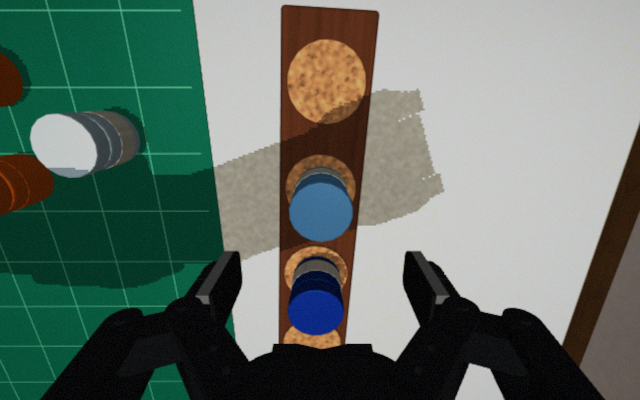

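The light pot sits on mat c (320,210), the mid pot is at (316,305) on b, and mat d (326,80) is free. The pale pot is at (63,145), next to the orange ones. Pale is next.

```bash
python3 -m creep '[[[1,0.8,-3.26,0,0,0,0],[1,0.8,-3.26,0,0,0,0],[1,0.8,-3.26,0,0,0,0],[1,0.8,-3.26,0,0,0,0],[1,0.8,-3.26,0,0,0,0],[1,0.8,-3.26,0,0,0,0],[1,0,0,2,0,0,0],[1,0,0,3,0,0,0],[1,0,0,1,0,0,0],[1,0,0,0,0,0,0],[1,0,0,0,0,0,0]]]'; python3 w.py w7.png; python3 lid.py w7 320 235 .058 20
```

```text
clock: 16.82
position: [0.4509, 0.0753, 0.2447]
tool_rot: [3.141, -0.0, 1.571]
force: [-0.4, 0.5, 0.5]
grip_width: 0.0853
finger_force: 0.0
16.825 [0.4509 0.0753 0.2447] [ 3.141 -0.     1.571]
ellipse [320.4 238.8] [69.3 77.2] circle fit xy [0.45   0.0759] r 0.0236 ext [0.0473 0.0465]
```

View pics/w7.png

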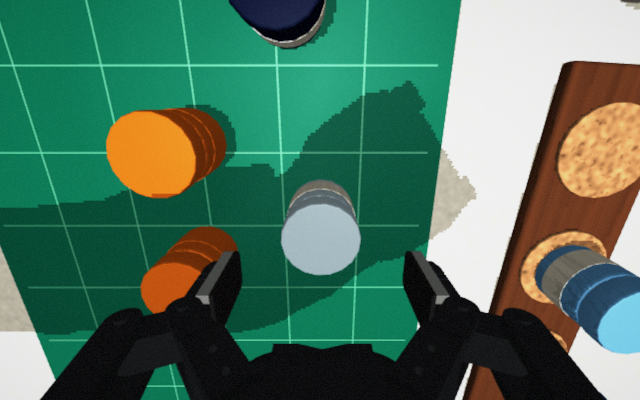

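The pale lid is at (320,238). The orange pot at (190,275) is close to the left finger, so I'll measure that clearance before going down.

```bash
python3 lid.py top0 317 275 .058 40; python3 lid.py top0 278 275 .058 40
```

```text
ellipse [316.  274.5] [19.7 19.8] circle fit xy [0.3567 0.0349] r 0.0236 ext [0.0452 0.0457]
ellipse [277.8 274.6] [19.9 20. ] circle fit xy [0.3562 0.1268] r 0.0239 ext [0.0453 0.046 ]
```

About 20 mm is clear, so I go down.

```bash
python3 -m creep '[[[1,0,0,2,0,0,0],[1,0,0,2.4,0,0,0],[1,0,0,1.2,0,0,0],[1,0,0,0,0,0,0],[-1,0,0,0,0,0,0],[-1,0,0,0,0,0,0],[-1,0,0,0,0,0,0],[-1,0,0,0,0,0,0],[-1,0,0,0,0,0,0],[-1,0,0,0,0,0,0]]]'
```

```text
clock: 18.12
position: [0.4509, 0.0752, 0.1889]
tool_rot: [3.141, -0.0, 1.57]
force: [-0.5, -1.1, 11.6]
grip_width: 0.0494
finger_force: 39.5
```

```bash
python3 -m creep '[[[-1,0,0,-2,0,0,0],[-1,0,0,-3.2,0,0,0],[-1,0,0,-3.2,0,0,0],[-1,0,0,-3.2,0,0,0],[-1,0.67,2.87,0,0,0,0],[-1,0.67,2.87,0,0,0,0],[-1,0.67,2.87,0,0,0,0],[-1,0.67,2.87,0,0,0,0],[-1,0.67,2.87,0,0,0,0],[-1,0.67,2.87,0,0,0,0],[-1,0.67,2.87,0,0,0,0],[-1,0,0,0,0,0,0]]]'; python3 w.py w8.png; python3 lid.py w8 322 295 .1735 20;  python3 -m creep '[[[-1,0,0,2,0,0,0],[-1,0,0,3,0,0,0],[-1,0,0,2.5,0,0,0],[-1,0,0,1.4,0,0,0],[-1,0,0,0.7,0,0,0],[-1,0,0,0.1,0,0,0],[-1,0,0,0,0,0,0],[-1,0,0,0,0,0,0]]]'
```

```text
clock: 19.62
position: [0.6526, 0.1224, 0.304]
tool_rot: [3.141, -0.001, 1.57]
force: [-0.8, -0.5, -1.2]
grip_width: 0.0492
finger_force: 41.9
19.625 [0.6526 0.1224 0.304 ] [ 3.141e+00 -1.000e-03  1.570e+00]
ellipse [321.9 299.1] [ 93.  112.4] circle fit xy [0.6526 0.1235] r 0.0238 ext [0.0472 0.0472]
clock: 20.68
position: [0.6518, 0.1221, 0.2078]
tool_rot: [3.141, -0.0, 1.571]
force: [0.8, -0.3, -1.1]
grip_width: 0.0489
finger_force: 41.9
```

```bash
python3 -m creep '[[[-1,-0.05,0,0.1,0,0,0],[-1,0,0,0.1,0,0,0],[-1,0,0,0.05,0,0,0],[-1,0,0,0.05,0,0,0],[-1,0,0,0,0,0,0]]]'; python3 -m creep '[[[-0.2,0,0,0,0,0,0],[0.2,0,0,0,0,0,0],[1,0,0,0,0,0,0],[1,0,0,0,0,0,0],[1,0,0,0,0,0,0],[1,0,0,-2,0,0,0],[1,0,0,-3,0,0,0],[1,0,0,-3,0,0,0],[1,0,0,-2,0,0,0],[1,0,0,0,0,0,0]]]'; python3 w.py w9.png; python3 lid.py w9 320 212 .074 20
```

```text
clock: 21.3
position: [0.6517, 0.1216, 0.205]
tool_rot: [3.141, 0.0, 1.57]
force: [-6.4, -1.6, 13.8]
grip_width: 0.0492
finger_force: 43.4
clock: 22.55
position: [0.652, 0.1216, 0.3062]
tool_rot: [3.139, -0.001, 1.57]
force: [-0.1, -0.4, -0.1]
grip_width: 0.0855
finger_force: 0.0
22.55 [0.652  0.1216 0.3062] [ 3.139e+00 -1.000e-03  1.570e+00]
ellipse [320.5 211.2] [57.3 61.5] circle fit xy [0.6515 0.1224] r 0.0235 ext [0.0468 0.0469]
```

```bash
python3 -m creep '[[[1,1.285,-3.17,0,0,0,0],[1,1.285,-3.17,0,0,0,0],[1,1.285,-3.17,0,0,0,0],[1,1.285,-3.17,0,0,0,0],[1,1.285,-3.17,0,0,0,0],[1,1.285,-3.17,0,0,0,0],[1,1.285,-3.17,0,0,0,0],[1,0,0,3,0,0,0],[1,0,0,3,0,0,0],[1,0,0,0,0,0,0],[1,0,0,0,0,0,0]]]'; python3 w.py w10.png; python3 lid.py w10 320 235 .058 12; python3 lid.py w10 320 235 .058 20
```

```text
clock: 23.98
position: [0.4299, 0.2117, 0.2446]
tool_rot: [-3.141, 0.0, 1.571]
force: [0.1, -1.0, -0.0]
grip_width: 0.0854
finger_force: 0.0
23.975 [0.4299 0.2117 0.2446] [-3.141  0.     1.571]
ellipse [319.9 234. ] [73.8 79.1] circle fit xy [0.4285 0.2155] r 0.0245 ext [0.0477 0.0499]
ellipse [319.9 229.7] [78.7 84.8] circle fit xy [0.4285 0.2182] r 0.0261 ext [0.0481 0.056 ]
```

View pics/w10.png

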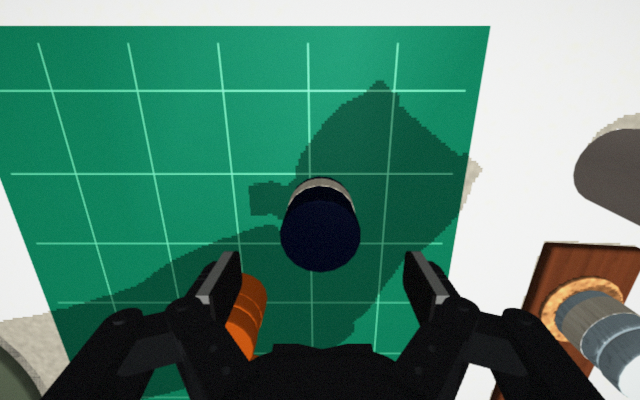

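The dark lid is at (320,234). Its front rim (row 271 against the pale pot's 273.4) puts the pot about 2 mm further +y, at (0.429, 0.214). I correct for that and grasp.

```bash
python3 -m creep '[[[1,0.22,-0.1,2,0,0,0],[1,0,0,2.4,0,0,0],[1,0,0,1.2,0,0,0],[1,0,0,0,0,0,0],[-1,0,0,0,0,0,0],[-1,0,0,0,0,0,0],[-1,0,0,0,0,0,0],[-1,0,0,0,0,0,0],[-1,0,0,0,0,0,0],[-1,0,0,0,0,0,0]]]'
```

```text
clock: 25.28
position: [0.429, 0.2139, 0.1889]
tool_rot: [3.141, -0.0, 1.57]
force: [-1.7, -0.9, 10.7]
grip_width: 0.0495
finger_force: 39.6
```

```bash
python3 -m creep '[[[-1,0,0,-2,0,0,0],[-1,0,0,-3.2,0,0,0],[-1,0,0,-3.2,0,0,0],[-1,0,0,-3.2,0,0,0]]]';python3 -m creep '[[[-1,-3.76,2.07,0,0,0,0],[-1,-3.76,2.07,0,0,0,0],[-1,-3.76,2.07,0,0,0,0],[-1,-3.76,2.07,0,0,0,0],[-1,-3.76,2.07,0,0,0,0],[-1,-3.76,2.07,0,0,0,0],[-1,-3.76,2.07,0,0,0,0],[-1,-3.76,2.07,0,0,0,0],[-1,-3.76,2.07,0,0,0,0],[-1,-3.76,2.07,0,0,0,0],[-1,0,0,0,0,0,0],[-1,0,0,0,0,0,0]]]'; python3 w.py w11.png; python3 lid.py w11 322 295 .1735 12
```

```text
clock: 25.78
position: [0.4287, 0.2136, 0.3055]
tool_rot: [3.141, -0.0, 1.57]
force: [0.1, -1.0, -1.7]
grip_width: 0.0492
finger_force: 41.7
clock: 27.28
position: [0.6354, -0.1619, 0.3042]
tool_rot: [-3.141, -0.001, 1.571]
force: [-0.3, 1.3, -0.5]
grip_width: 0.0489
finger_force: 41.8
27.275 [ 0.6354 -0.1619  0.3042] [-3.141e+00 -1.000e-03  1.571e+00]
ellipse [317.7  62.5] [284.4 327.2] circle fit xy [ 0.6347 -0.2551] r 0.1235 ext [0.2483 0.0941]
```

View pics/w11.png

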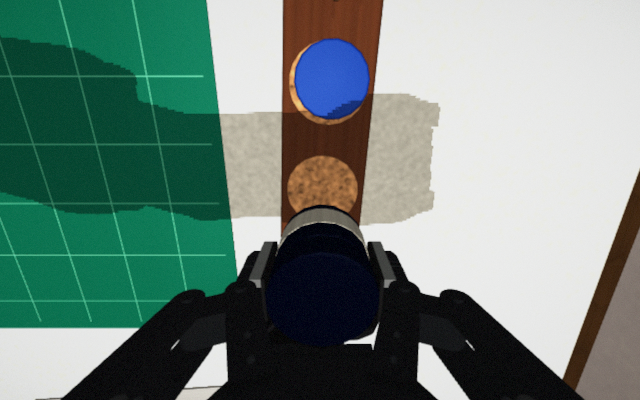

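The dark pot is held at (322,295), with its front rim at row 347, as for the earlier pots. Mat a (322,187) is ahead and the mid pot is at (332,78). I lower it.

```bash
python3 -m creep '[[[-1,-0.05,0.03,2,0,0,0],[-1,0,0,3,0,0,0],[-1,0,0,2.5,0,0,0],[-1,0,0,1.4,0,0,0],[-1,0,0,0.7,0,0,0],[-1,0,0,0.1,0,0,0],[-1,0,0,0,0,0,0],[-1,0,0,0,0,0,0]]]';  python3 -m creep '[[[-1,0,0,0.1,0,0,0],[-1,0,0,0.1,0,0,0],[-1,0,0,0.05,0,0,0],[-1,0,0,0.05,0,0,0],[-1,0,0,0,0,0,0]]]'
```

```text
clock: 28.32
position: [0.6361, -0.1628, 0.2078]
tool_rot: [3.141, 0.0, 1.57]
force: [-0.0, -0.1, -1.4]
grip_width: 0.0493
finger_force: 41.8
clock: 28.95
position: [0.636, -0.1628, 0.205]
tool_rot: [3.141, 0.0, 1.57]
force: [-6.4, 1.1, 14.8]
grip_width: 0.0495
finger_force: 43.3
```

Release, lift, then move back off the scene for a final look.

```bash
python3 -m creep '[[[-0.2,0,0,0,0,0,0],[0.2,0,0,0,0,0,0],[1,0,0,0,0,0,0],[1,0,0,0,0,0,0],[1,0,0,0,0,0,0],[1,0,0,-2,0,0,0],[1,0,0,-3,0,0,0],[1,0,0,-3,0,0,0],[1,0,0,-2,0,0,0],[1,0,0,-3,0,0,0]]]'; python3 -m creep '[[[1,-2,-3,0,0,0,0],[1,-2,-3,0,0,0,0],[1,-2,-3,0,0,0,0],[1,-2,-3,0,0,0,0],[1,-2,-3,0,0,0,0],[1,-2,-3,0,0,0,0],[1,-2,-2,0,0,0,0],[1,-2,0,0,0,0,0],[1,0,0,0,0,0,0],[1,0,0,0,0,0,0]]]'
python3 - <<'E'
from h import *
for n in('top','scene'):
    f=grab(n,n+'1.png'); np.savez('pics/'+n+'1.npz',**f)
E
for s in "283 153" "320 155" "357 157" "394 159"; do python3 lid.py top1 $s .074 20; done
```

```text
clock: 30.2
position: [0.6357, -0.1627, 0.3351]
tool_rot: [-3.141, -0.0, 1.571]
force: [0.0, -0.5, 0.4]
grip_width: 0.0854
finger_force: 0.0
clock: 31.45
position: [0.4366, -0.3222, 0.3341]
tool_rot: [3.141, -0.0, 1.571]
force: [0.5, 0.1, -0.7]
grip_width: 0.0855
finger_force: 0.0
ellipse [326.4 242. ] [469.3 818. ] circle fit xy [0.448  0.0047] r 0.791 ext [0.8423 1.4617]
ellipse [319.7 155. ] [18.1 19. ] circle fit xy [0.6482 0.0263] r 0.0231 ext [0.0433 0.042 ]
ellipse [358.  157.5] [17.5 18.4] circle fit xy [ 0.6419 -0.068 ] r 0.0224 ext [0.0432 0.0444]
ellipse [395.8 161.2] [19.4 22.1] circle fit xy [ 0.6322 -0.161 ] r 0.0261 ext [0.0531 0.0495]
```

View pics/top1.png

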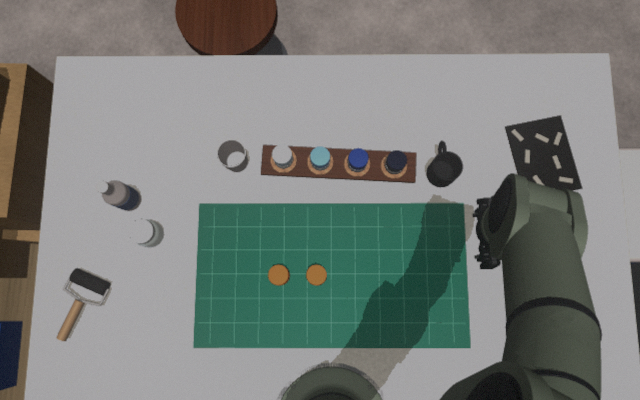

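View pics/scene1.png

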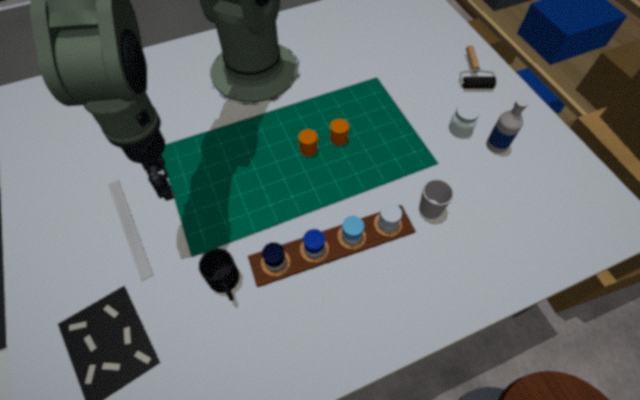

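Both views show the row upright on its mats: pale (284,156) by the cup, light (320,157), mid (357,159), then dark (396,161) by the mug. The cup and mug are where they started, and the robot is clear of everything.

```bash
python3 -c "from workcell import bot; print(bot.job_done())"
```

```text
the job is handed in; nothing more can be done
None
```

The four ink pots stand upright in shade order on their cork mats, palest next to the white cup and darkest next to the black mug; the cup and mug are where they started, and the job was handed in at about 31.6 s.

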